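# Cam-clamp a board in the bench jig with the hex key

## Task

Take the hex key out of the tool block, feel for the recessed hex socket somewhere along the slot in the top of the clamping jig, and turn it clockwise (seen from above), taking fresh grips on the key's square head, until the cam comes up against its stop and the jaw holds the board tight against the fence. Leave the key standing fully home in the socket, let go of it, and do not disturb the other things on the bench or shove the board out of place.

Things in the scene. Friction and masses are not known exactly. Their poses are not given: they have to be found in the camera images.
- jig: Clamping jig fixed to the bench: plywood base 210 x 170 x 10 mm; origin at the centre of its underside, on the bench; z up, x from the cam housing to the fence. Grey steel housing 84 x 120 mm, centred at x = -55 mm, top 57 mm above the bench, with a slot along y in its top. Wooden fence at the +x end, inner face at x = 74 mm, top at 52 mm. The board lies between.
- slot (a point): Middle of the floor of the slot, 47 mm above the bench; axes as the jig's. The slot is open above, 40 mm wide (x), 64 mm long (y), 10 mm deep. Its steel floor has one round hole, 36 mm across, 3 mm deep, leading straight into the hex socket. Hole and socket share a vertical axis on the slot's centre line, up to 12 mm to either side of this point along y: not reported, feel for it.
- jaw (a joint): How far the aluminium jaw has come towards the fence, m: 0 to 0.0018 at the start, 0.014 at the stop; the board is pinched from 0.009. The socket drives it: clockwise from above, 4.5 mm per rad, hard stop at 3.11 rad, starting 0 to 0.4 rad along; stiff (0.35 N m), stays where left. Socket: 29.6 mm across flats, rim 44 mm, floor 16 mm above the bench; which way its flats stand is not reported.
- key_head (a point): Centre of the pale wooden head of the loose hex key (0.36 to 0.56 kg, 125 mm tall, upright in the tool block at the start). Head 40 x 40 mm square, 40 mm tall, sides along this point's x and y; z up. Below it a dark steel hex shank 79 mm long, 28 mm across flats (32.3 over corners), flats facing +x, -x and every 60 degrees, then a round nose 6 mm long, tapering 28 to 22 mm.
- key_tip (a point): Centre of the end of the key's nose, on the key's axis 105 mm below the head's centre; same axes. Height above the bench: 15 mm in the tool block; 47 mm on the slot's floor; 38 mm with the nose in the socket but the hex not lined up; 16 mm fully home.
- jaw_face: Sprung wooden face of the jaw, 8 x 116 x 30 mm, from 13 to 43 mm above the bench; origin at bench level, mid-thickness, axes as the jig's. Once on the board it gives 1 mm per 4 N: about 20 N at the cam's stop.
- board: Loose pine board, 60 mm (x, jaw to fence) x 150 mm (y) x 38 mm, 0.12 to 0.24 kg, on the jig's base between jaw and fence with a few mm to spare; origin at the centre of its underside. The jaw pushes it home; it need not be handled.
- tool_block: Dark wooden block 110 x 100 x 60 mm fixed to the bench, origin at the centre of its underside. The key stands in its 37 mm square hole, 45 mm deep, centred at x = 0, y = -10 mm; five short drill bits stand along its +y edge, up to 84 mm above the bench.
Not all that is in view belongs to the job. What is shaped like the part that bears key_head but green or pink is not meant.

How it is judged:
By the outcome, as a careful person would: the job done as asked, in the order asked, and still so for the second after the job is handed in, with the robot touching nothing.
It also fails if it takes over 61 s, if anything falls off the work surface, if the arm or the gripper's body presses on something with over 40 N, if the wrist force passes 120 N, or if a joint passes its speed limit or range.

## Robot

A 6-joint arm with a two-finger parallel gripper is mounted at the origin on the work surface. World frame = base frame: x ahead of the robot, y to its left, z up, the work surface at z = 0. Lengths are in m, angles in rad, forces in N, time in s.
With the tool pointing down it reaches from about 0.375 to 0.975 m from the base axis. Payload 3.8 kg.
Tool frame: the origin (TCP) lies at the very end of the fingers, on their centre line; the grasp point (between the pads) lies 19 mm behind it; z points along the fingers, y is the line along which they close (so a half turn about z gives the same grasp; the last joint's range is limited). The gripper opens to 85 mm and grips with 20 to 120 N. Pads are 22 mm wide; open, the fingers measure 114 mm over their backs; the gripper's body (76 mm by 85 mm) begins 54 mm behind the grasp point. The pads swing forward as they close: fully open they stand 13 mm farther back than shut.
Start: joints at [1.209, 0.264, 1.604, -0, 1.274, -0.037], TCP at [0.215, 0.64, 0.231] pointing down, gripper open.
Joint ranges: [-2.63, 2.63], [-0.94, 2.18], [0.31, 2.57], [-1.31, 4.45], [0, 2.66], [-2.55, 2.55]. Speed limits (rad/s): [2.57, 2.57, 3.14, 3.14, 3.14, 3.14].

## Interface

Orientations are given as a rotation vector (axis times angle).
In Python, from workcell import monitor, viewer, job gives the robot as it stands. The module is installed in compiled form; this text tells all that it offers.
- The arm moves only by the tool step_arm, never from a script. Its argument "series" is one flat list of numbers, 4 for each row, row after row: the shift along the tool's x, y, z in m, then the turn about the tool's z in rad. A call has 1 to 8 rows; each row is the pose to reach, as a shift and turn from the pose commanded when the call began, along the tool's axes at that moment; what a row does not reach only later rows make up. A row lasts 1/8 s, in which the tool goes at most 62.5 mm and 10.7 degrees, less where a joint would pass 70% of its speed; a pose out of reach is approached as far as the arm can. A call with a gripper value outside its range is refused whole. "gripper" is the opening, from 0 (shut) to 1 (fully open), set as the call begins (left out, the last holds). The fingers move at their own pace and stop on an object; "newtons" is the grip in N (left out, the last holds). Time passes only in rows, so rows that repeat a pose let the fingers close. It gives the time, the measured TCP pose, the force, the opening and the grip force at its end, in the units of the state.
- monitor.read_state(): the state, without advancing time (a new reading comes with each control period).
- viewer.read_camera(name): name is "scene" or "side" or "wrist"; returns a dict with "image" (420x560x3 uint8, red, green, blue), "intrinsics" (3x3 intrinsics, pixels), "distortion" ([k1, k2, p1, p2, k3] as OpenCV has them; the pictures are not rectified), "T" (4x4, takes a point from camera to world coordinates); the wrist camera has in their place "hand_eye" (4x4, takes a point from camera to tool coordinates, whose origin is the TCP and whose axes are the flange's). Camera axes: x right, y up, looking along -z (the intrinsics and any distortion apply to the point x, -y, -z); pixel columns grow to the right and rows downward; lengths in m; the calibration is good to about 2 mm. A picture is of the moment at which its call begins: read the wrist's pose just before it. There is no depth.
- job.finish_job(): hands the job in; it is judged then, once.
Trained networks look in a picture, given as the dict that the camera call returned (one of the last four; its "shot" number tells which), for a name from the list of things; names that differ only in an ending like _2 or _b are one class to them, and where a whole thing is asked for, a point or a joint stands for the part that bears it (a point fixed in the world has none). Each returns a list of dicts, best first, with "score" (0 to 1); they miss things now and then, are a little off and sometimes report something else, mostly with a low value. They report only what shows in the picture. A call takes as long as a camera call. They do not tell look-alikes from the thing itself.
- viewer.boxes_of(picture, label): "extent" ([centre column, centre row, width, height] in pixels, round what is visible of it).
- viewer.spot_point(picture, label): "point" ([column, row] in pixels: a listed point, or the origin of a listed thing).
The state is a dict: "time": time; "q": joint angles; "joint_vel": joint speeds; "joint_torque": joint torques, N m; "tool_pos": TCP position; "tcp_rot": TCP orientation; "wrist_force": force on the tool from outside, world axes, zero at the start; "torque": the same for the moment, N m; "width": opening from 0.0 (shut) to 1.0 (fully open); "grip_force": force on a finger pad.
Only numpy, scipy, OpenCV 4.12 (cv2) and the standard library are available. Lean on these libraries where they do the work, as an engineer would, in place of code of your own. Each camera call takes 0.05 s, during which the arm holds its last target. There are 200 camera calls.

## Working session

There is one attempt and no reset: what is moved stays moved. The work goes in short steps, Python scripts to look and compute and a tool call to move; the robot and the scene stay as the last step left them, time stands still between calls to the robot, and variables do not carry over. Pictures are saved under pics/ and viewed, at most 10 in all, crops included, and the job is handed in when it is done.

Besides the shell and the picture viewer there is one more tool, called after "Emit:" as a command line: name --argument value ..., lists and objects as JSON in quotes. step_arm: Moves the arm, as the interface text tells. Its arguments: {"type":"object","properties":{"series":{"type":"array"},"gripper":{"type":"number"},"newtons":{"type":"number"}},"required":["series"]}

```bash
mkdir -p pics; cat > h.py <<'E'
import numpy as np, cv2
from scipy.spatial.transform import Rotation as R
from workcell import monitor, viewer, job
def st(): return monitor.read_state()
def camT(p,s=None):
    if "T" in p: return np.array(p["T"])
    W=np.eye(4); W[:3,:3]=R.from_rotvec(s["tcp_rot"]).as_matrix(); W[:3,3]=s["tool_pos"]
    return W@np.array(p["hand_eye"])
def ray(p,px,s=None):
    T=camT(p,s); u=cv2.undistortPoints(np.array([[px]],float),np.array(p["intrinsics"],float),np.array(p["distortion"],float))[0,0]
    return T[:3,3],T[:3,:3]@np.array([u[0],-u[1],-1])
def at(p,px,z,s=None):
    o,d=ray(p,px,s); return o+d*(z-o[2])/d[2]
def proj(p,X,s=None):
    T=np.linalg.inv(camT(p,s)); c=(T[:3,:3]@np.atleast_2d(X).T).T+T[:3,3]
    c=c*[1,-1,-1]
    return cv2.projectPoints(c,np.zeros(3),np.zeros(3),np.array(p["intrinsics"],float),np.array(p["distortion"],float))[0][:,0]
def tri(rs):
    A=np.zeros((3,3));b=np.zeros(3)
    for o,d in rs:
        d=d/np.linalg.norm(d);M=np.eye(3)-np.outer(d,d);A+=M;b+=M@o
    return np.linalg.solve(A,b)
def save(p,n,crop=None,k=1):
    im=p["image"][:,:,::-1]
    if crop: x0,y0,x1,y1=crop; im=im[y0:y1,x0:x1]
    cv2.imwrite("pics/"+n,cv2.resize(im,None,fx=k,fy=k,interpolation=cv2.INTER_CUBIC))
E
python3 - <<'E'
from h import *
s=st();print(s)
P={}
for n in("scene","side"):
    P[n]=p=viewer.read_camera(n)
    for l in("key_head","key_tip","slot","jig","board","tool_block","jaw_face"):
        r=viewer.spot_point(p,l);print(n,l,[(np.round(a["point"]).tolist(),round(a["score"],2)) for a in r[:4]])
im=np.hstack([cv2.resize(P[n]["image"],(400,300)) for n in P])
for n in P: print(n,np.round(camT(P[n])[:3,3],2))
cv2.imwrite("pics/a.png",np.vstack([P["scene"]["image"]])[:,:,::-1]);cv2.imwrite("pics/b.png",P["side"]["image"][:,:,::-1])
E
```

```text
{'time': 0.0, 'q': array([ 1.20911102e+00,  2.64791873e-01,  1.60538996e+00, -4.09754170e-05,
        1.27369966e+00, -3.69074046e-02]), 'joint_vel': array([ 2.08153899e-04,  2.18753230e-03, -1.16800463e-03, -6.96191232e-04,
       -1.34146412e-03,  5.66274538e-05]), 'joint_torque': array([-1.32946654e-03, -5.15113664e+01, -3.67313468e+01, -2.53093394e-04,
        1.27667378e-02, -2.39511127e-05]), 'tool_pos': array([0.21514861, 0.63901261, 0.22992732]), 'tcp_rot': array([-0.50783469, -3.09985323,  0.00353585]), 'wrist_force': array([-0.9277155 ,  0.69075196, -0.06848429]), 'torque': array([-0.0410766 , -0.00453221,  0.00622851]), 'grip_force': 0.0, 'width': 1.0002594713438737}
scene key_head [([210.0, 174.0], 0.88), ([226.0, 129.0], 0.88), ([175.0, 153.0], 0.61)]
scene key_tip [([182.0, 180.0], 0.82), ([233.0, 156.0], 0.69)]
scene slot [([378.0, 251.0], 0.6)]
scene jig [([362.0, 285.0], 0.87)]
scene board [([351.0, 301.0], 0.62)]
scene tool_block [([223.0, 205.0], 0.87), ([361.0, 287.0], 0.71)]
scene jaw_face [([362.0, 288.0], 0.61), ([351.0, 299.0], 0.22)]
side key_head [([260.0, 320.0], 0.91), ([328.0, 261.0], 0.9), ([357.0, 328.0], 0.62)]
side key_tip [([260.0, 370.0], 0.87), ([324.0, 307.0], 0.74), ([350.0, 371.0], 0.72)]
side slot [([224.0, 178.0], 0.63)]
side jig [([250.0, 187.0], 0.89)]
side board [([272.0, 183.0], 0.79)]
side tool_block [([319.0, 307.0], 0.86)]
side jaw_face [([249.0, 187.0], 0.46)]
scene [0.96 0.14 0.96]
side [ 0.21 -0.75  0.66]
```

View pics/a.png

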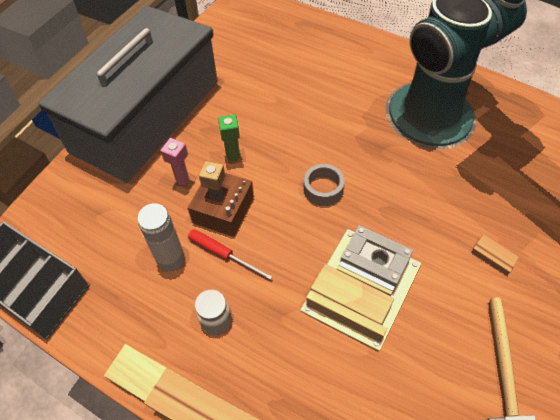

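View pics/b.png

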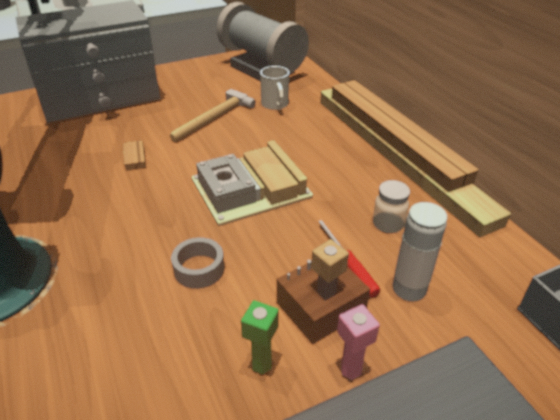

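Candidates for key_head in the scene picture are pale wood (210,174) standing in the tool block, green (226,129) and pink (175,153). The pale wooden one fits the description, so I'll confirm it in a crop.

```bash
python3 - <<'E'
from h import *
a=viewer.read_camera("scene");b=viewer.read_camera("side")
def T(n,pa,pb): 
    X=tri([ray(a,pa),ray(b,pb)]);print(n,np.round(X,4),np.round(proj(a,X)-pa,1),np.round(proj(b,X)-pb,1));return X
def near(p,l,q):
    r=viewer.spot_point(p,l);r=[x["point"] for x in r];return np.round(min(r,key=lambda x:np.hypot(x[0]-q[0],x[1]-q[1])),1)
for l,qa,qb in(("key_head",(210,174),(328,261)),("slot",(378,251),(224,178)),("jig",(362,285),(250,187)),("board",(351,301),(272,183)),("tool_block",(223,205),(319,307))):
    T(l,near(a,l,qa),near(b,l,qb))
c1=cv2.resize(a["image"][140:250,170:270],(400,440),interpolation=2);c2=cv2.resize(b["image"][225:345,260:400],(400,343),interpolation=2)
c3=cv2.resize(a["image"][220:350,295:425],(400,400),interpolation=2)
im=np.zeros((600,800,3),np.uint8)
c1=cv2.resize(a["image"][150:240,180:270],(300,300),interpolation=2);c2=cv2.resize(b["image"][230:345,270:385],(300,300),interpolation=2)
c3=cv2.resize(a["image"][220:350,295:425],(500,500),interpolation=2)
im[:300,:300]=c1;im[300:,:300]=c2;im[:500,300:]=c3
cv2.imwrite("pics/c.png",im[:,:,::-1])
E
```

```text
key_head [ 0.4977 -0.3095  0.124 ] [[ 0.7 -0.3]] [[1.  0.2]]
slot [0.4595 0.0426 0.0479] [[-1.6  1. ]] [[-1.7 -0.7]]
jig [0.5168 0.0476 0.0068] [[-0.2  0.1]] [[-0.2 -0.1]]
board [0.5572 0.0393 0.0103] [[-0.8  0.4]] [[-0.7 -0.3]]
tool_block [ 0.4983 -0.2942 -0.0023] [[-1.7  0.6]] [[-2.3 -0.6]]
```

View pics/c.png

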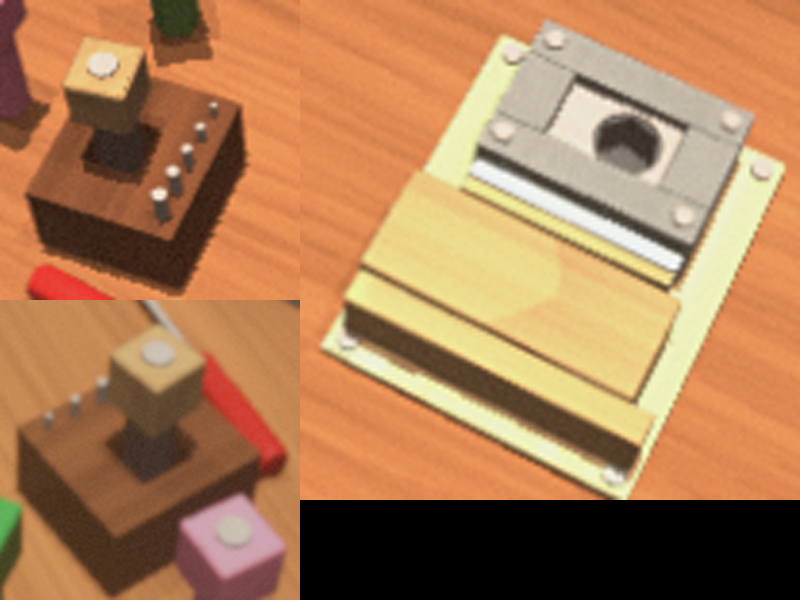

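The crop shows the pale head standing in the dark block with the drill bits, so it is the right key. Green and pink stand loose. The socket hole is visible too, at about scene px (379.5,257).

```bash
python3 - <<'E'
from h import *
a=viewer.read_camera("scene");s=st()
def q(n,pts,z):
    X=np.array([at(a,p,z) for p in pts]);print(n,np.round(X[:,:2],4).tolist(),'mean',np.round(X.mean(0),4))
    for i in range(len(X)):
        d=X[(i+1)%len(X)]-X[i];print('  len %.4f ang %.1f'%(np.hypot(*d[:2]),np.degrees(np.arctan2(d[1],d[0]))))
q('base',[(347,229.9),(420.6,263.7),(379.5,349.2),(300.7,310.5)],.01)
q('blk',[(252.9,180.9),(234.9,221.4),(188.4,207.6)],.06)
q('head',[(205.5,161.4),(224.4,164.1),(221.4,180),(199.8,176.4)],.14)
q('hole',[(379.5,257.2)],.047)
print(R.from_rotvec(s["tcp_rot"]).as_matrix().round(3),np.array(viewer.read_camera("wrist")["hand_eye"]).round(3))
E
```

```text
base [[0.4183, -0.0353], [0.4168, 0.1327], [0.6214, 0.133], [0.6245, -0.0337]] mean [0.5203 0.0492 0.01  ]
  len 0.1679 ang 90.5
  len 0.2045 ang 0.1
  len 0.1667 ang -88.9
  len 0.2062 ang -179.5
blk [[0.4359, -0.2537], [0.5397, -0.2327], [0.5589, -0.3351]] mean [ 0.5115 -0.2739  0.06  ]
  len 0.1059 ang 11.4
  len 0.1042 ang -79.4
  len 0.1475 ang 146.5
head [[0.4879, -0.3273], [0.4752, -0.2902], [0.5107, -0.2739], [0.5241, -0.316]] mean [ 0.4995 -0.3018  0.14  ]
  len 0.0392 ang 108.9
  len 0.0391 ang 24.8
  len 0.0442 ang -72.4
  len 0.0379 ang -162.6
hole [[0.4644, 0.0551]] mean [0.4644 0.0551 0.047 ]
  len 0.0000 ang 0.0
[[-0.948  0.319 -0.   ]
 [ 0.319  0.948 -0.   ]
 [ 0.    -0.    -1.   ]] [[ 0.001  0.945  0.326  0.084]
 [ 1.    -0.001  0.     0.001]
 [ 0.     0.326 -0.945 -0.144]
 [ 0.     0.     0.     1.   ]]
```

Emit:
step_arm --series '[-0.1, -0.08, -0.05, 0.3, -0.16, -0.13, -0.05, 0.5, -0.21, -0.17, -0.05, 0.7, -0.26, -0.21, -0.05, 0.897, -0.31, -0.25, -0.05, 0.897, -0.36, -0.29, -0.05, 0.897, -0.41, -0.326, -0.05, 0.897, -0.41, -0.326, -0.05, 0.897]' --gripper 1

```text
time: 2.5
tool_pos: [0.4843, 0.2228, 0.2814]
tcp_rot: [1.802, 2.573, 0.002]
wrist_force: [0.5, 0.2, -0.6]
width: 0.999
grip_force: 0.0
```

Emit:
step_arm --series '[-0.06, -0.03, 0, 0, -0.1, -0.06, 0, 0, -0.131, -0.08, 0, 0, -0.131, -0.08, 0, 0, -0.131, -0.08, 0, 0]'

```text
time: 3.12
tool_pos: [0.4532, 0.0744, 0.2812]
tcp_rot: [1.803, 2.573, 0.002]
wrist_force: [0.1, -0.1, -0.1]
width: 1.0
grip_force: 0.0
```

```bash
python3 - <<'E'
from h import *
s=st();p=viewer.read_camera("wrist");print(s["tool_pos"],s["q"].round(3))
np.savez("w1.npz",s=0,pos=s["tool_pos"],rot=s["tcp_rot"])
save(p,"w1.png")
for l in("slot","jig","board","jaw_face"):
    for r in viewer.spot_point(p,l)[:2]: print(l,np.round(r["point"],1),round(r["score"],2),at(p,r["point"],{"slot":.047}.get(l,0),s).round(4))
import pickle;pickle.dump((p,s),open("w1.pkl","wb"))
E
```

```text
[0.45323571 0.07440421 0.28118672] [ 1.080e-01 -1.840e-01  1.977e+00  1.000e-03  1.348e+00 -2.410e-01]
jig [315.8 196.9] 0.83 [0.5184 0.0479 0.    ]
board [346.6 215.9] 0.97 [0.5673 0.0374 0.    ]
board [222.5 380.9] 0.68 [ 0.4948 -0.2948  0.    ]
jaw_face [318.4 195.6] 0.87 [0.521  0.0507 0.    ]
```

View pics/w1.png

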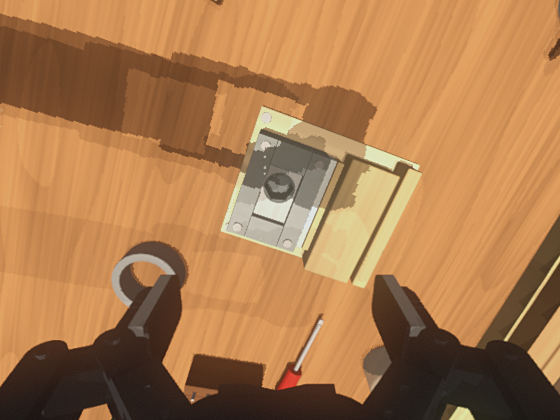

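The wrist picture shows the jig with its dark hole at about (279,187). The base corners are at (263,107), (421,165) and (222,230).

Emit:
step_arm --series '[-0.06, -0.015, 0, 0, -0.12, -0.03, 0, 0, -0.18, -0.043, 0, 0, -0.24, -0.056, 0, 0, -0.3, -0.07, 0, 0, -0.35, -0.082, 0.02, 0, -0.373, -0.087, 0.03, 0, -0.373, -0.087, 0.03, 0]'

```text
time: 4.38
tool_pos: [0.4985, -0.3063, 0.2491]
tcp_rot: [-1.802, -2.569, -0.001]
wrist_force: [-0.1, 0.1, -0.4]
width: 1.003
grip_force: 0.0
```

```bash
python3 - <<'E'
from h import *
import pickle
p,s=pickle.load(open("w1.pkl","rb"))
print("hole",at(p,(279,187),.047,s).round(4))
for q in((263,107),(421,165),(222,230)): print(at(p,q,.01,s).round(4))
s=st();p=viewer.read_camera("wrist");print(s["tool_pos"],s["q"].round(3))
for l in("key_head","tool_block"):
    for r in viewer.spot_point(p,l)[:3]: print(l,np.round(r["point"],1),round(r["score"],2),at(p,r["point"],.12 if l=="key_head" else 0,s).round(4))
save(p,"w2.png")
pickle.dump((p,s),open("w2.pkl","wb"))
E
```

```text
hole [0.4636 0.0562 0.047 ]
[0.4161 0.1319 0.01  ]
[0.6242 0.1342 0.01  ]
[ 0.4168 -0.0347  0.01  ]
[ 0.49849631 -0.30625918  0.24909392] [-0.594  0.086  1.778  0.     1.281 -0.942]
key_head [119.2 197.2] 0.96 [ 0.3731 -0.3517  0.12  ]
key_head [278.4 197.5] 0.92 [ 0.5002 -0.3057  0.12  ]
key_head [215.5 290.8] 0.79 [ 0.4764 -0.4112  0.12  ]
tool_block [280.5 155.9] 0.6 [ 0.4983 -0.292   0.    ]
```

View pics/w2.png

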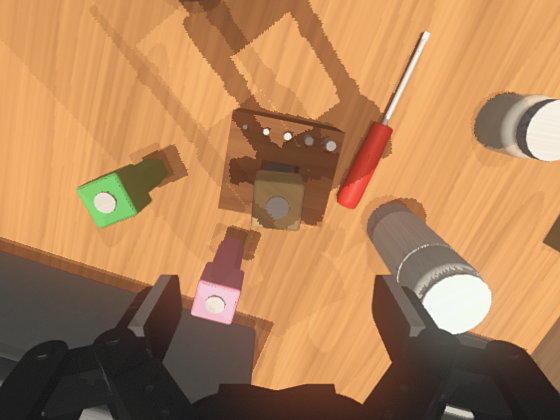

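The wrist picture shows the pale head at (277,200) in the block, with its sides parallel to the tool axes. Green is at (106,200), pink at (215,300), and the bits lie along row 135. Both measures of the key agree at (0.500, -0.306). I'm going down onto it.

Emit:
step_arm --series '[0, 0.002, 0.06, 0, 0, 0.002, 0.11, 0, 0, 0.002, 0.148, 0, 0, 0.002, 0.148, 0, 0, 0.002, 0.148, 0]'

```text
time: 5.15
tool_pos: [0.5022, -0.3054, 0.1052]
tcp_rot: [1.799, 2.572, 0.0]
wrist_force: [0.9, -0.7, -0.1]
width: 1.003
grip_force: 0.0
```

Emit:
step_arm --series '[0, 0, 0, 0, 0, 0, 0, 0, 0, 0, 0, 0, 0, 0, 0, 0, 0, 0, 0, 0, 0, 0, 0, 0]' --gripper 0 --newtons 100

```text
time: 5.9
tool_pos: [0.5015, -0.3065, 0.105]
tcp_rot: [1.801, 2.571, -0.001]
wrist_force: [-2.5, -0.4, 7.3]
width: 0.468
grip_force: 96.7
```

Emit:
step_arm --series '[0, 0, -0.02, 0, 0, 0, -0.05, 0, 0, 0, -0.09, 0, 0, 0, -0.12, 0, 0, 0, -0.12, 0, 0, 0, -0.12, 0]'

```text
time: 6.65
tool_pos: [0.4998, -0.3049, 0.2215]
tcp_rot: [-1.801, -2.571, 0.0]
wrist_force: [-1.1, 0.2, -4.7]
width: 0.462
grip_force: 97.7
```

```bash
python3 - <<'E'
from h import *
import pickle
s=st();print(s["tool_pos"].round(4),s["wrist_force"].round(1),s["torque"].round(3),s["width"])
P={n:viewer.read_camera(n) for n in("scene","side")}
X=s["tool_pos"]+[0,0,.019]
for n in P:
    p=P[n]
    for l in("key_head","key_tip"):
        print(n,l,[(np.round(r["point"],1).tolist(),round(r["score"],2)) for r in viewer.spot_point(p,l)[:3]],'exp',proj(p,X if l=="key_head" else X-[0,0,.105]).round(1))
    print(X.round(3))
E
```

```text
[ 0.4998 -0.3049  0.2215] [-1.1  0.2 -4.7] [0.019 0.02  0.034] 0.46225447142075365
scene key_head [([174.9, 153.2], 0.97), ([225.8, 124.9], 0.9), ([203.8, 134.7], 0.87)] exp [[204.4 136.6]]
scene key_tip [([182.8, 178.9], 0.8), ([213.7, 172.1], 0.76), ([232.7, 156.9], 0.66)] exp [[211.7 171.3]]
[ 0.5   -0.305  0.24 ]
side key_head [([259.5, 319.5], 0.93), ([357.2, 327.6], 0.9), ([335.3, 201.2], 0.75)] exp [[335.3 195.9]]
side key_tip [([328.7, 252.5], 0.88), ([261.3, 370.5], 0.81), ([350.9, 369.9], 0.65)] exp [[330. 252.]]
[ 0.5   -0.305  0.24 ]
```

Emit:
step_arm --series '[0.05, 0.013, 0, 0, 0.1, 0.026, 0, 0, 0.16, 0.041, 0, 0, 0.22, 0.056, 0, 0, 0.28, 0.072, 0, 0, 0.33, 0.085, 0, 0, 0.3514, 0.0903, 0, 0, 0.3514, 0.0903, 0, 0]'

```text
time: 7.95
tool_pos: [0.4649, 0.0572, 0.2227]
tcp_rot: [-1.798, -2.576, 0.0]
wrist_force: [1.0, 0.1, -4.2]
width: 0.465
grip_force: 98.0
```

Emit:
step_arm --series '[0, 0, 0.03, 0, 0, 0, 0.06, 0, 0, 0, 0.06, 0, 0, 0, 0.06, 0]'

```text
time: 8.45
tool_pos: [0.4661, 0.055, 0.1638]
tcp_rot: [1.803, 2.572, 0.001]
wrist_force: [0.5, -0.5, -3.6]
width: 0.466
grip_force: 98.4
```

```bash
python3 - <<'E'
from h import *
s=st();print(s["tool_pos"].round(4),s["tcp_rot"].round(3),s["wrist_force"].round(1),s["torque"].round(3),s["q"].round(3))
a=viewer.read_camera("scene");b=viewer.read_camera("side")
im=np.zeros((600,800,3),np.uint8)
im[:400,:400]=cv2.resize(a["image"][180:310,315:445],(400,400),interpolation=2)
im[:400,400:]=cv2.resize(b["image"][80:220,150:290],(400,400),interpolation=2)
cv2.imwrite("pics/d.png",im[:400,:,::-1])
for p in(a,b):
    print([(np.round(r["point"],1).tolist(),round(r["score"],2)) for r in viewer.spot_point(p,"key_tip")[:3]],proj(p,[s["tool_pos"]-[0,0,.09],[.4645,.056,.047]]).round(1))
E
```

```text
[0.4661 0.055  0.1638] [1.803e+00 2.572e+00 1.000e-03] [ 0.5 -0.5 -3.6] [ 0.026 -0.051  0.002] [ 0.065 -0.077  2.104 -0.     1.113 -0.283]
[([381.7, 250.3], 0.86), ([184.4, 180.8], 0.71), ([234.6, 158.8], 0.59)] [[381.1 251.5]
 [379.9 257.5]]
[([352.8, 368.8], 0.81), ([222.8, 162.7], 0.67)] [[224.5 164.4]
 [224.5 175.1]]
```

View pics/d.png

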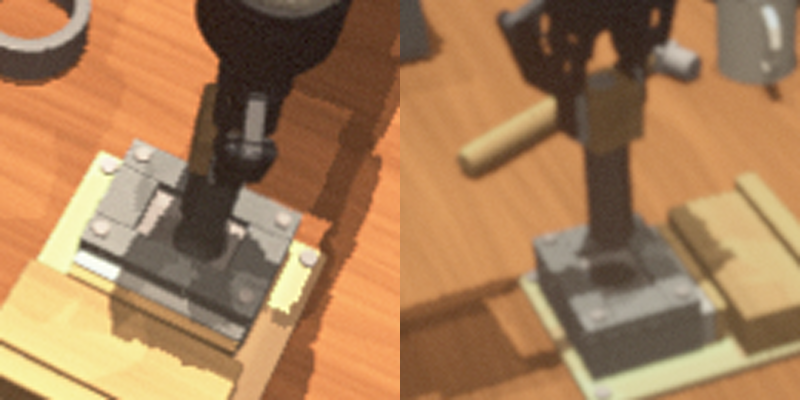

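The key hangs upright with its nose just over the hole. I'm lowering it by feel.

Emit:
step_arm --series '[0, 0, 0.012, 0, 0, 0, 0.022, 0, 0, 0, 0.027, 0, 0, 0, 0.027, 0]'

```text
time: 9.15
tool_pos: [0.4646, 0.0556, 0.1349]
tcp_rot: [-1.801, -2.572, 0.002]
wrist_force: [-0.6, -0.2, -4.5]
width: 0.465
grip_force: 98.5
```

Emit:
step_arm --series '[0, 0, 0.003, 0, 0, 0, 0.004, 0, 0, 0, 0.004, 0]'

```text
time: 9.52
tool_pos: [0.4654, 0.0556, 0.132]
tcp_rot: [1.802, 2.573, 0.0]
wrist_force: [-0.3, 0.6, -4.5]
width: 0.464
grip_force: 98.5
```

```bash
python3 -c "
from h import *
s=st();print(s['tool_pos'].round(4),s['tcp_rot'].round(3),s['wrist_force'].round(1),s['torque'].round(2))"
```

```text
[0.4654 0.0556 0.132 ] [1.802 2.573 0.   ] [-0.3  0.6 -4.5] [-0.03  0.02  0.02]
```

Emit:
step_arm --series '[0, 0, 0.003, 0, 0, 0, 0.005, 0, 0, 0, 0.005, 0]'

```text
time: 9.9
tool_pos: [0.4658, 0.0556, 0.1278]
tcp_rot: [1.802, 2.573, 0.001]
wrist_force: [-3.4, -0.5, 3.4]
width: 0.461
grip_force: 99.5
```

Emit:
step_arm --series '[0, 0, 0.002, 0, 0, 0, 0.003, 0, 0, 0, 0.003, 0]'

```text
time: 10.28
tool_pos: [0.4664, 0.0554, 0.1274]
tcp_rot: [1.801, 2.572, 0.001]
wrist_force: [-6.9, -0.6, 18.5]
width: 0.464
grip_force: 101.7
```

```bash
python3 -c "
from h import *
s=st();print(s['tool_pos'].round(4),s['tcp_rot'].round(3),s['wrist_force'].round(1),s['torque'].round(2))"
```

```text
[0.4664 0.0554 0.1274] [1.801e+00 2.572e+00 1.000e-03] [-6.9 -0.6 18.5] [-0.4   1.78 -0.03]
```

The nose is seated in the socket mouth at about 38 mm and the hex isn't lined up yet. I'm easing towards -x and turning clockwise under light pressure.

Emit:
step_arm --series '[0.0004, -0.0012, 0, 0.06, 0.0004, -0.0012, 0, 0.12, 0.0004, -0.0012, 0, 0.18, 0.0004, -0.0012, 0, 0.24, 0.0004, -0.0012, 0, 0.24]'

```text
time: 10.9
tool_pos: [0.4666, 0.0561, 0.1275]
tcp_rot: [2.096, 2.336, 0.007]
wrist_force: [-3.5, 0.5, 14.5]
width: 0.466
grip_force: 99.7
```

```bash
python3 -c "
from h import *
s=st();print(s['tool_pos'].round(4),s['tcp_rot'].round(3),s['wrist_force'].round(1),s['torque'].round(2))"
```

```text
[0.4666 0.0561 0.1275] [2.096 2.336 0.007] [-3.5  0.5 14.5] [0.28 0.83 0.1 ]
```

Emit:
step_arm --series '[0, -0.0008, 0.0003, 0.06, 0, -0.0008, 0.0005, 0.12, 0, -0.0008, 0.0005, 0.18, 0, -0.0008, 0.0005, 0.24, 0, -0.0008, 0.0005, 0.24]'

```text
time: 11.52
tool_pos: [0.4645, 0.0556, 0.1239]
tcp_rot: [2.36, 2.071, 0.004]
wrist_force: [3.3, -1.2, -3.4]
width: 0.466
grip_force: 98.7
```

```bash
python3 -c "
from h import *
s=st();print(s['tool_pos'].round(4),s['tcp_rot'].round(3),s['wrist_force'].round(1),s['torque'].round(2))"
```

```text
[0.4645 0.0556 0.1239] [2.36  2.071 0.004] [ 3.3 -1.2 -3.4] [ 0.05 -0.61  0.02]
```

It dropped in. Pressing down.

Emit:
step_arm --series '[0, 0, 0.003, 0, 0, 0, 0.006, 0, 0, 0, 0.006, 0]'

```text
time: 11.9
tool_pos: [0.4644, 0.0556, 0.1172]
tcp_rot: [2.361, 2.071, 0.003]
wrist_force: [5.3, 0.3, -4.8]
width: 0.466
grip_force: 98.4
```

```bash
python3 -c "
from h import *
s=st();print(s['tool_pos'].round(4),s['tcp_rot'].round(3),s['wrist_force'].round(1),s['torque'].round(2))"
```

```text
[0.4644 0.0556 0.1172] [2.361 2.071 0.003] [ 5.3  0.3 -4.8] [ 0.1  -1.42 -0.05]
```

Emit:
step_arm --series '[0, 0.0006, 0.004, 0, 0, 0.0006, 0.008, 0, 0, 0.0006, 0.011, 0, 0, 0.0006, 0.0135, 0, 0, 0.0006, 0.0135, 0]'

```text
time: 12.52
tool_pos: [0.4648, 0.0555, 0.1059]
tcp_rot: [2.361, 2.071, 0.001]
wrist_force: [0.6, 0.5, 11.3]
width: 0.467
grip_force: 100.3
```

```bash
python3 -c "
from h import *
s=st();print(s['tool_pos'].round(4),s['tcp_rot'].round(3),s['wrist_force'].round(1),s['torque'].round(2),s['q'].round(2))"
```

```text
[0.4648 0.0555 0.1059] [2.361e+00 2.071e+00 1.000e-03] [ 0.6  0.5 11.3] [ 0.01 -0.2  -0.01] [ 0.07 -0.01  2.16 -0.    0.99  0.2 ]
```

The key is fully home. I'm turning clockwise.

Emit:
step_arm --series '[0, 0, 0, 0.1, 0, 0, 0, 0.2, 0, 0, 0, 0.3, 0, 0, 0, 0.4, 0, 0, 0, 0.5, 0, 0, 0, 0.6, 0, 0, 0, 0.7, 0, 0, 0, 0.8]' --newtons 120

```text
time: 13.52
tool_pos: [0.4653, 0.0545, 0.106]
tcp_rot: [2.98, 0.985, 0.003]
wrist_force: [1.2, -3.3, 9.8]
width: 0.462
grip_force: 114.5
```

```bash
python3 -c "
from h import *
s=st();print(s['tool_pos'].round(4),s['tcp_rot'].round(3),s['wrist_force'].round(1),s['torque'].round(2),s['q'].round(2))"
```

```text
[0.4653 0.0545 0.106 ] [2.98  0.985 0.003] [ 1.2 -3.3  9.8] [-0.71 -0.53  0.39] [ 0.07 -0.01  2.16 -0.    0.99  1.  ]
```

Emit:
step_arm --series '[0, 0, 0, 0.1, 0, 0, 0, 0.2, 0, 0, 0, 0.3, 0, 0, 0, 0.4, 0, 0, 0, 0.5, 0, 0, 0, 0.6, 0, 0, 0, 0.7, 0, 0, 0, 0.77]'

```text
time: 14.52
tool_pos: [0.4645, 0.0535, 0.1059]
tcp_rot: [3.131, -0.204, 0.001]
wrist_force: [0.1, -5.9, 12.3]
width: 0.457
grip_force: 114.5
```

```bash
python3 -c "
from h import *
s=st();print(s['tool_pos'].round(4),s['tcp_rot'].round(3),s['wrist_force'].round(1),s['torque'].round(2),s['q'].round(2))"
```

```text
[0.4645 0.0535 0.1059] [ 3.131e+00 -2.040e-01  1.000e-03] [ 0.1 -5.9 12.3] [-1.48  0.02  0.42] [ 0.06 -0.01  2.16 -0.01  0.99  1.77]
```

Emit:
step_arm --series '[0, 0, 0, 0, 0, 0, 0, 0, 0, 0, 0, 0, 0, 0, 0, 0]' --gripper 1

```text
time: 15.02
tool_pos: [0.4633, 0.0555, 0.1034]
tcp_rot: [3.135, -0.204, -0.002]
wrist_force: [-1.2, -0.1, 0.5]
width: 1.004
grip_force: 0.0
```

```bash
python3 -c "
from h import *
s=st();print(s['tool_pos'].round(4),s['tcp_rot'].round(3),s['wrist_force'].round(1),s['torque'].round(2),s['width'])
p=viewer.read_camera('wrist')
for l in('key_head',):
  for r in viewer.spot_point(p,l)[:3]: print(l,np.round(r['point'],1),round(r['score'],2),at(p,r['point'],.121,s).round(4))
save(p,'w3.png')"
```

```text
[0.4633 0.0555 0.1034] [ 3.135e+00 -2.040e-01 -2.000e-03] [-1.2 -0.1  0.5] [ 0.01  0.02 -0.01] 1.0043776209320658
key_head [274.7 299. ] 0.83 [0.4621 0.0572 0.121 ]
key_head [275.3 214.8] 0.46 [0.5009 0.0518 0.121 ]
```

View pics/w3.png

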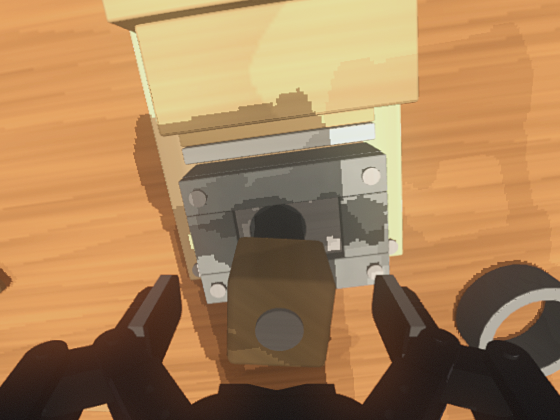

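The head stands at (280,310), centred between the open fingers, and the jaw has come out. I'm turning back for a fresh grip.

Emit:
step_arm --series '[0, 0, 0, -0.18, 0, 0, 0, -0.36, 0, 0, 0, -0.54, 0, 0, 0, -0.72, 0, 0, 0, -0.9, 0, 0, 0, -1.08, 0, 0, 0, -1.26, 0, 0, 0, -1.44]'

```text
time: 16.12
tool_pos: [0.4638, 0.0555, 0.1039]
tcp_rot: [-2.486, -1.921, 0.0]
wrist_force: [-0.5, -0.3, -0.1]
width: 1.001
grip_force: 0.0
```

Emit:
step_arm --series '[0, 0, 0, -0.13, 0, 0, 0, -0.13]'

```text
time: 16.38
tool_pos: [0.4639, 0.0555, 0.1039]
tcp_rot: [-2.363, -2.07, 0.0]
wrist_force: [0.2, -0.4, 0.3]
width: 0.998
grip_force: 0.0
```

Emit:
step_arm --series '[0, 0, 0, 0, 0, 0, 0, 0, 0, 0, 0, 0, 0, 0, 0, 0, 0, 0, 0, 0]' --gripper 0

```text
time: 17.0
tool_pos: [0.464, 0.0555, 0.1044]
tcp_rot: [-2.362, -2.071, -0.0]
wrist_force: [-2.2, -0.1, 5.3]
width: 0.454
grip_force: 118.9
```

```bash
python3 -c "
from h import *
s=st();print(s['tool_pos'].round(4),s['tcp_rot'].round(3),s['wrist_force'].round(1),s['torque'].round(2),s['width'],s['q'].round(2))"
```

```text
[0.464  0.0555 0.1044] [-2.362 -2.071 -0.   ] [-2.2 -0.1  5.3] [0.03 0.53 0.02] 0.4539597605428212 [ 0.07 -0.01  2.16  0.    0.99  0.2 ]
```

Emit:
step_arm --series '[0, 0, 0, 0.1, 0, 0, 0, 0.2, 0, 0, 0, 0.3, 0, 0, 0, 0.4, 0, 0, 0, 0.5, 0, 0, 0, 0.6, 0, 0, 0, 0.7, 0, 0, 0, 0.8]'

```text
time: 18.0
tool_pos: [0.4642, 0.0552, 0.1044]
tcp_rot: [2.982, 0.985, 0.001]
wrist_force: [-1.0, -0.9, 4.9]
width: 0.453
grip_force: 117.5
```

```bash
python3 -c "
from h import *
s=st();print(s['tool_pos'].round(4),s['tcp_rot'].round(3),s['wrist_force'].round(1),s['torque'].round(2),s['q'].round(2))"
```

```text
[0.4642 0.0552 0.1044] [2.982e+00 9.850e-01 1.000e-03] [-1.  -0.9  4.9] [-0.14  0.27  0.43] [ 0.07 -0.01  2.16 -0.    0.99  1.  ]
```

Emit:
step_arm --series '[0, 0, 0, 0.1, 0, 0, 0, 0.2, 0, 0, 0, 0.3, 0, 0, 0, 0.3]'

```text
time: 18.5
tool_pos: [0.4644, 0.055, 0.1044]
tcp_rot: [3.095, 0.533, 0.001]
wrist_force: [-0.4, -2.7, 4.8]
width: 0.454
grip_force: 119.7
```

```bash
cat > r.py <<'E'
from h import *
s=st();print(s['tool_pos'].round(4),s['tcp_rot'].round(3),s['wrist_force'].round(1),s['torque'].round(2),s['q'].round(2))
E
python3 r.py
```

```text
[0.4644 0.055  0.1044] [3.095e+00 5.330e-01 1.000e-03] [-0.4 -2.7  4.8] [-0.58  0.26 -0.04] [ 0.07 -0.01  2.16 -0.    0.99  1.3 ]
```

Emit:
step_arm --series '[0, 0, 0, 0.08, 0, 0, 0, 0.16, 0, 0, 0, 0.16]'

```text
time: 18.88
tool_pos: [0.4644, 0.0549, 0.1044]
tcp_rot: [3.128, 0.285, 0.001]
wrist_force: [-1.9, -2.2, 5.4]
width: 0.457
grip_force: 119.4
```

```bash
python3 r.py
```

```text
[0.4644 0.0549 0.1044] [3.128e+00 2.850e-01 1.000e-03] [-1.9 -2.2  5.4] [-0.58  0.3   0.05] [ 0.07 -0.01  2.16 -0.    0.99  1.46]
```

Emit:
step_arm --series '[0, 0, 0, 0.06, 0, 0, 0, 0.12]'

```text
time: 19.12
tool_pos: [0.4644, 0.0548, 0.1044]
tcp_rot: [3.139, 0.096, 0.001]
wrist_force: [-1.5, -2.0, 5.2]
width: 0.452
grip_force: 117.6
```

```bash
python3 r.py
```

```text
[0.4644 0.0548 0.1044] [3.139e+00 9.600e-02 1.000e-03] [-1.5 -2.   5.2] [-0.55  0.26  0.46] [ 0.07 -0.01  2.16 -0.    0.99  1.58]
```

Emit:
step_arm --series '[0, 0, 0, 0.06, 0, 0, 0, 0.12]'

```text
time: 19.38
tool_pos: [0.4643, 0.0548, 0.1044]
tcp_rot: [3.139, -0.092, 0.001]
wrist_force: [-1.3, -2.6, 5.1]
width: 0.452
grip_force: 117.6
```

```bash
python3 r.py
```

```text
[0.4643 0.0548 0.1044] [ 3.139e+00 -9.200e-02  1.000e-03] [-1.3 -2.6  5.1] [-0.59  0.29  0.46] [ 0.07 -0.01  2.16 -0.    0.99  1.7 ]
```

Emit:
step_arm --series '[0, 0, 0, 0.05, 0, 0, 0, 0.1]'

```text
time: 19.62
tool_pos: [0.4649, 0.0546, 0.1044]
tcp_rot: [3.13, -0.242, 0.004]
wrist_force: [0.0, -1.4, 3.9]
width: 0.452
grip_force: 120.7
```

```bash
python3 r.py
```

```text
[0.4649 0.0546 0.1044] [ 3.13  -0.242  0.004] [ 0.  -1.4  3.9] [-0.31  0.09  2.5 ] [ 0.07 -0.01  2.16 -0.    0.99  1.79]
```

Emit:
step_arm --series '[0, 0, 0, 0.05, 0, 0, 0, 0.1]'

```text
time: 19.88
tool_pos: [0.4652, 0.0544, 0.1045]
tcp_rot: [3.114, -0.39, 0.005]
wrist_force: [0.9, -1.5, 3.3]
width: 0.453
grip_force: 123.6
```

```bash
python3 r.py
```

```text
[0.4652 0.0544 0.1045] [ 3.114 -0.39   0.005] [ 0.9 -1.5  3.3] [-0.18 -0.07  4.35] [ 0.07 -0.01  2.16 -0.    0.99  1.89]
```

The torque jumped, so the cam is on its stop. I'm easing off and letting go.

Emit:
step_arm --series '[0, 0, 0.001, -0.08, 0, 0, 0.001, -0.1, 0, 0, 0.001, -0.1]'

```text
time: 20.25
tool_pos: [0.4653, 0.0546, 0.1044]
tcp_rot: [3.13, -0.248, 0.004]
wrist_force: [-1.1, -3.9, 9.4]
width: 0.452
grip_force: 121.7
```

```bash
python3 r.py
```

```text
[0.4653 0.0546 0.1044] [ 3.13  -0.248  0.004] [-1.1 -3.9  9.4] [-0.97  0.33 -0.05] [ 0.06 -0.01  2.16 -0.    0.99  1.79]
```

Emit:
step_arm --series '[0, 0, 0, 0, 0, 0, 0, 0, 0, 0, 0, 0, 0, 0, 0, 0]' --gripper 1

```text
time: 20.75
tool_pos: [0.4638, 0.0555, 0.1026]
tcp_rot: [-3.132, 0.251, 0.001]
wrist_force: [1.2, -0.2, 0.8]
width: 0.997
grip_force: 0.0
```

Emit:
step_arm --series '[0, 0, -0.03, 0, 0, 0, -0.07, 0, 0, 0, -0.12, 0, 0, 0, -0.15, 0, 0, 0, -0.15, 0, 0, 0, -0.15, 0]'

```text
time: 21.5
tool_pos: [0.4633, 0.0554, 0.2518]
tcp_rot: [3.131, -0.251, -0.002]
wrist_force: [-1.1, -0.3, 0.3]
width: 0.997
grip_force: 0.0
```

```bash
python3 - <<'E'
from h import *
s=st();print(s["tool_pos"],s["wrist_force"],s["q"].round(2))
w=viewer.read_camera("wrist");b=viewer.read_camera("side")
for p,ss in((w,s),(b,None)):
    for l in("key_head","board","jaw_face"):
        for r in viewer.spot_point(p,l)[:3]: print(l,np.round(r["point"],1),round(r["score"],2),at(p,r["point"],.121 if l=="key_head" else (.01 if l=="board" else 0),ss).round(4))
    print(proj(p,[[.4645,.0557,.121],[.4645,.0557,.141]],ss).round(1))
im=np.hstack([cv2.resize(w["image"],(400,300)),cv2.resize(b["image"][90:225,150:330],(400,300),interpolation=2)])
cv2.imwrite("pics/e.png",im[:,:,::-1])
E
```

```text
[0.46326749 0.05542485 0.2517598 ] [-1.09312102 -0.296917    0.25586631] [ 0.07 -0.15  2.    0.    1.29  1.8 ]
key_head [274.7 198. ] 0.69 [0.4611 0.0579 0.121 ]
board [279.3  77.1] 0.95 [0.559  0.0376 0.01  ]
board [276.3 197.3] 0.25 [0.4269 0.062  0.01  ]
jaw_face [272.1 107.8] 0.64 [0.5285 0.0505 0.    ]
[[276.7 193.8]
 [276.7 201.2]]
key_head [357.6 325.9] 0.8 [ 0.4727 -0.4264  0.121 ]
key_head [219.9 146.7] 0.62 [0.4582 0.0503 0.121 ]
key_head [260.7 320.5] 0.62 [ 0.3622 -0.3645  0.121 ]
board [272.5 182.8] 0.66 [0.5629 0.0348 0.01  ]
jaw_face [252.7 187.5] 0.45 [0.5231 0.0498 0.    ]
[[222.  144.6]
 [221.3 135.8]]
```

View pics/e.png

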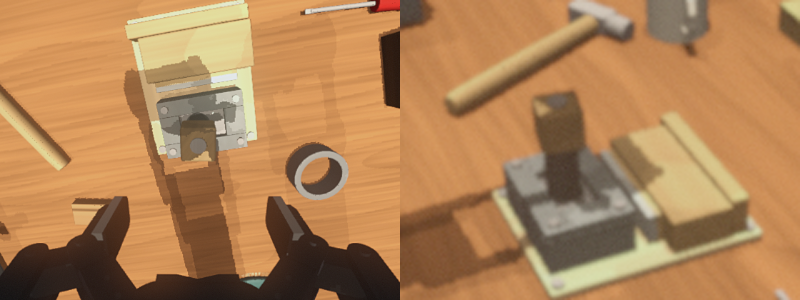

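The key stands home at the expected pixel and the jaw is on the board. My back-off may have pulled the cam back slightly, so I'll take one more fresh grip, nip it against the stop, and let go without backing off.

Emit:
step_arm --series '[0, 0, 0.05, 0, 0, 0, 0.1, 0, 0, 0, 0.14, 0, 0, 0, 0.148, 0, 0, 0, 0.148, 0]'

```text
time: 22.52
tool_pos: [0.4642, 0.0554, 0.1053]
tcp_rot: [3.131, -0.251, -0.0]
wrist_force: [0.2, -0.4, -0.3]
width: 1.0
grip_force: 0.0
```

Emit:
step_arm --series '[0, 0, 0, 0, 0, 0, 0, 0, 0, 0, 0, 0, 0, 0, 0, 0, 0, 0, 0, 0]' --gripper 0

```text
time: 23.15
tool_pos: [0.4651, 0.055, 0.1068]
tcp_rot: [3.131, -0.25, 0.004]
wrist_force: [-1.4, -2.7, 7.5]
width: 0.45
grip_force: 121.6
```

```bash
python3 r.py
```

```text
[0.4651 0.055  0.1068] [ 3.131 -0.25   0.004] [-1.4 -2.7  7.5] [-0.28  0.27  0.07] [ 0.07 -0.01  2.16 -0.    0.99  1.8 ]
```

Emit:
step_arm --series '[0, 0, 0.001, 0.05, 0, 0, 0.001, 0.1]'

```text
time: 23.4
tool_pos: [0.4653, 0.0548, 0.1067]
tcp_rot: [3.114, -0.396, 0.005]
wrist_force: [-3.6, -0.2, 12.7]
width: 0.453
grip_force: 125.2
```

```bash
python3 r.py
```

```text
[0.4653 0.0548 0.1067] [ 3.114 -0.396  0.005] [-3.6 -0.2 12.7] [0.28 0.71 4.25] [ 0.07 -0.01  2.16 -0.    0.99  1.89]
```

Emit:
step_arm --series '[0, 0, 0, -0.02, 0, 0, 0, -0.02, 0, 0, 0, -0.02, 0, 0, 0, -0.02]' --gripper 1

```text
time: 23.9
tool_pos: [0.4638, 0.0554, 0.1037]
tcp_rot: [-3.119, 0.377, 0.001]
wrist_force: [0.5, 0.2, -0.2]
width: 1.0
grip_force: 0.0
```

Emit:
step_arm --series '[0, 0, -0.03, 0, 0, 0, -0.07, 0, 0, 0, -0.12, 0, 0, 0, -0.15, 0, 0, 0, -0.15, 0, 0, 0, -0.15, 0]'

```text
time: 24.65
tool_pos: [0.4632, 0.0554, 0.2527]
tcp_rot: [3.119, -0.376, -0.003]
wrist_force: [-0.2, -0.5, -0.7]
width: 0.999
grip_force: 0.0
```

```bash
python3 - <<'E'
from h import *
s=st();print(s["time"],s["tool_pos"].round(4),s["wrist_force"].round(1))
a=viewer.read_camera("scene");b=viewer.read_camera("side");w=viewer.read_camera("wrist")
for n,p,ss in(("sc",a,None),("si",b,None),("w",w,s)):
    print(n,[(np.round(r["point"],1).tolist(),round(r["score"],2)) for r in viewer.spot_point(p,"key_head")],proj(p,[.4645,.0557,.121],ss).round(1))
c=lambda p,r,z:cv2.resize(p["image"][r[1]:r[3],r[0]:r[2]],z,interpolation=2)
im=np.vstack([np.hstack([c(w,(0,0,560,420),(400,300)),c(b,(150,90,330,225),(400,300))]),np.hstack([c(a,(0,0,560,420),(400,300)),c(b,(0,0,560,420),(400,300))])])
cv2.imwrite("pics/f.png",im[:,:,::-1])
E
```

```text
24.65 [0.4632 0.0554 0.2527] [-0.2 -0.5 -0.7]
sc [([225.2, 127.6], 0.79), ([175.8, 152.9], 0.71), ([385.0, 235.7], 0.63)] [[385.5 238.9]]
si [([258.6, 322.6], 0.92), ([221.7, 145.3], 0.87), ([355.4, 326.5], 0.82)] [[222.  144.6]]
w [([277.8, 195.2], 0.84)] [[276.4 193.5]]
```

View pics/f.png

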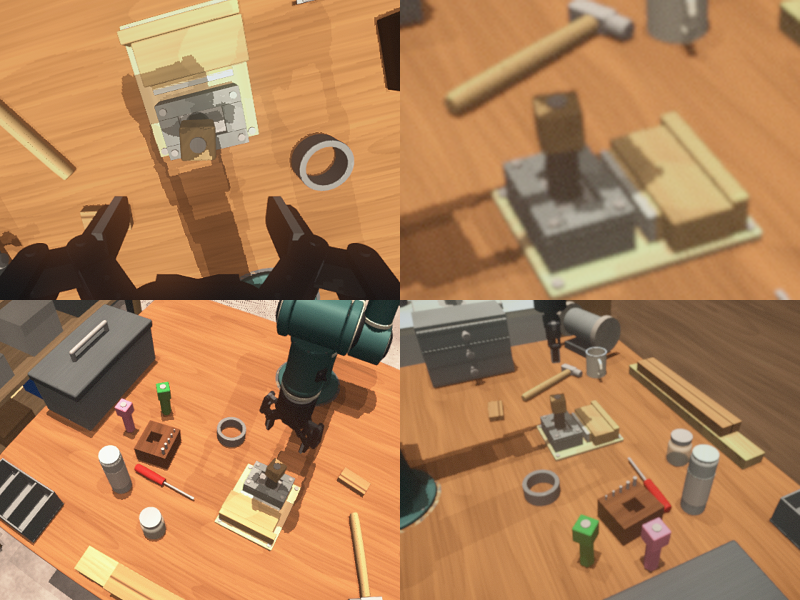

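The key stands home with its head where it should be in all three views: (385,236) against (385.5,239) expected, (222,145) against (222,145), and (278,195) against (276,194). The jaw is on the board, the board is against the fence, and everything else is where it was.

```bash
python3 -c "
from workcell import job
print(job.finish_job())"
```

```text
the job is handed in; nothing more can be done
None
```

The job is handed in: the key stands fully home and released, the cam was turned clockwise to its stop (torque rose to about 4.3 N m), the jaw looks tight on the board in the pictures, and nothing else on the bench appears moved.

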